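# Drive home the spring pin of the blue rod clamp

### The job

Pick up the mallet by its handle and knock the pin of the blue rod clamp down with the mallet's head until the pin is fully home, its head seated on the collar. Leave the pin of the pale, unpainted clamp standing proud as it is and do not disturb the bottle. Then stand the mallet back on the bench on its round face, as it stood at the start, and let go.

Things in the scene. Friction and masses are not known exactly. Their poses are not given: they have to be found in the camera images.
- mallet_grip (a point): Loose mallet, 0.3 kg, standing on one round face. Head: upright dark grey cylinder with black ends, 46 mm across, 70 high. Wooden handle, level at half the head's height, 20 wide (y) x 24 high. This point: mid-section of the handle, 35 mm above the mallet's underside. x points along the handle to the head, z up. Head axis at x = +60 mm; handle from x = +37 to its free end at -80.
- pin_blue_top (a point): Top centre of the steel pin in the blue rod clamp: the pin to drive. Pin head 24 mm across, 6 thick, on an 11 mm stem; z up. Clamp: fixed blue block 70x66 mm, 36 high, on a 110x76x10 foot, rod stub out to 84 mm from its centre; dark collar 30 mm across on top, ending 42 mm above the bench. Pin top 59 to 62 mm above the bench at the start, 48 when seated on the collar.
- pin_blue (a joint): How far the blue clamp's pin is driven down, in m: 0 highest, 0.014 fully home (hard stop). Starts between 0 and 0.003. A slotted spring pin that grips its hole: gives way at about 6 N and stays where it is left.
- pin_plain_top (a point): Top centre of the steel pin in the second rod clamp, of unpainted aluminium (pale silver, nearly white), otherwise the same as the blue one; its pin moves as easily. To be left alone. The two clamps may stand in either place.
- bottle: Amber glass bottle with a blue screw cap, loose, 46 mm in diameter, 88 mm high, standing behind the clamps. Origin at the centre of its underside. A bystander.
There are look-alikes about, which are no part of the job. There is more than one size of the part that bears pin_blue_top; the job needs the largest.

How it is judged:
On the way, in this order (a step that is already met when the one before it is completed fails the run):
1. the mallet is lifted off the bench (height (world z) of mallet_grip above 0.065 m), for 0.1 s.
2. the blue clamp's pin is home (value of joint pin_blue above 0.0115 m), for 0.1 s.
At the end, for the whole second after the job is handed in: The blue clamp's pin is home (driven at least 11.5 mm of its 14 mm), the other clamp's pin is within 3 mm of where it was, and the mallet stands released on the bench on a round face (handle point 25 to 45 mm above the bench, upright within 0.15 rad) (value of joint pin_blue above 0.0115 m and distance of pin_plain_top from where it was at the start of the episode below 0.003 m and height (world z) of mallet_grip between 0.025 and 0.045 m and angle between mallet_grip's own z axis and vertical below 0.15 rad); the robot touches nothing.
It fails at once if the blue clamp's pin is pushed with something other than the mallet (contact force between anything else and pin_blue above 2 N and not (contact force between mallet and pin_blue above 0.5 N)).
It fails at once if the aluminium clamp's pin is driven by more than 3 mm (distance of pin_plain_top from where it was at the start of the episode above 0.003 m).
It fails at once if the bottle is shifted by more than 30 mm or tipped (distance of bottle from where it was at the start of the episode above 0.03 m or angle between bottle's own z axis and vertical above 0.35 rad).
It also fails if it takes over 42 s, if anything falls off the work surface, if the arm or the gripper's body presses on something with over 40 N, if the wrist force passes 120 N, or if a joint passes its speed limit or range.

### The arm

A 6-joint arm with a two-finger parallel gripper is mounted at the origin on a cart in front of the work surface, level with it; the furniture and walls round the work are solid. World frame = base frame: x ahead of the robot, y to its left, z up, the work surface at z = 0. Lengths are in m, angles in rad, forces in N, time in s.
With the tool pointing down it reaches from about 0.425 to 0.95 m from the base axis. Payload 14.7 kg.
Tool frame: the origin (TCP) lies midway between the tips of the shut fingers; the grasp point (between the pads) lies 19 mm behind it; z points along the fingers, y is the direction in which the jaws open and shut (so a half turn about z gives the same grasp; the last joint's range is limited). The gripper opens to 85 mm and grips with 20 to 120 N. Pads are 22 mm wide; open, the fingers measure 114 mm over their backs; the gripper's body (76 mm by 85 mm) begins 54 mm behind the grasp point. The pads swing forward as they close: fully open they stand 13 mm farther back than shut.
Start: joints at [1.099, 0.48, 1.596, -0, 1.065, -0.047], TCP at [0.268, 0.592, 0.231] pointing down, gripper open.
Joint ranges: [-2.75, 2.75], [-0.82, 2.05], [0.23, 2.67], [-1.56, 4.7], [0.09, 2.69], [-2.92, 2.92]. Speed limits (rad/s): [1.89, 1.89, 2.39, 3.01, 3.01, 3.01].

### API

Orientations are given as a rotation vector (axis times angle).
In Python, from workcell import ctrl, viewer gives the robot as it stands. The module is installed in compiled form; this text tells all that it offers.
- The arm moves only by the shell command python3 -m jog 'ROWS' [FORCE]. ROWS is JSON, a list of rows, each an object with "slide": the shift along the tool's x, y, z in m, a list of three; "spin": the turn about the tool's z in rad; "gripper": the closure, from 0 (fully open) to 1 (shut). In form: [{"slide": [x, y, z], "spin": spin, "gripper": gripper}, ...]. A call has exactly 10 rows; each row is the pose to reach, as a shift and turn from the pose commanded when the call began, along the tool's axes at that moment; what a row does not reach only later rows make up. A row lasts 1/12 s, in which the tool goes at most 41.7 mm and 7.16 degrees, less where a joint would pass 70% of its speed; a pose out of reach is approached as far as the arm can. A call with a gripper value outside its range is refused whole. The fingers move at their own pace and stop on an object; FORCE is the grip in N (left out, the last holds). Time passes only in rows, so rows that repeat a pose let the fingers close, or fill a call up. It gives the time, the measured TCP pose, the force and the opening at its end, in the units of the state.
- ctrl.state(): the state, without advancing time (a new reading comes with each control period).
- viewer.get_image(name): name is "scene" or "side" or "wrist"; returns a dict with "color" (480x640x3 uint8, blue, green, red), "fx", "fy", "cx", "cy" (pixels), "rvec" (rotation vector, rad) and "tvec" (3), from world to camera coordinates, as OpenCV has them; the wrist camera has in their place "tool_from_camera" (4x4, takes a point from camera to tool coordinates, whose origin is the TCP and whose axes are the flange's). Camera axes: x right, y down, z forward; pixel columns grow to the right and rows downward; lengths in m; the calibration is good to about 2 mm. A picture is of the moment at which its call begins: read the wrist's pose just before it. There is no depth.
- ctrl.hand_in(): hands the job in, once; it reports no verdict.
The state is a dict: "time_s": time; "qpos": joint angles; "dq": joint speeds; "effort": joint torques, N m; "tool_pos": TCP position; "eef_rot": TCP orientation; "force": force on the tool from outside, world axes, zero at the start; "ft_torque": the same for the moment, N m; "grip_width": opening from 0.0 (shut) to 1.0 (fully open).
Only numpy, scipy, OpenCV 4.12 (cv2) and the standard library are available. Lean on these libraries where they do the work, as an engineer would, in place of code of your own. Each camera call takes 0.05 s, during which the arm holds its last target.

## Working session

There is one attempt and no reset: what is moved stays moved. The work goes in short steps, Python scripts to look and compute and a shell command to move; the robot and the scene stay as the last step left them, time stands still between calls to the robot, and variables do not carry over. Pictures are saved under pics/ and viewed, and the job is handed in when it is done.

```bash
mkdir -p pics
cat > h.py <<'E'
import numpy as np, cv2, pickle
from workcell import ctrl, viewer
def grab(n,tag):
    s=ctrl.state(); im=viewer.get_image(n); im['state']=s
    pickle.dump(im,open(f'{tag}.pkl','wb')); cv2.imwrite(f'pics/{tag}.png',im['color']); return im
def load(tag): return pickle.load(open(f'{tag}.pkl','rb'))
def ray(im,u,v):
    d=np.array([(u-im['cx'])/im['fx'],(v-im['cy'])/im['fy'],1.])
    if 'rvec' in im:
        R=cv2.Rodrigues(np.array(im['rvec'],float))[0]; t=np.array(im['tvec'],float).ravel()
        return -R.T@t, R.T@d
    T=np.array(im['tool_from_camera']); R=cv2.Rodrigues(np.array(im['state']['eef_rot'],float))[0]
    return R@T[:3,3]+np.array(im['state']['tool_pos']), R@T[:3,:3]@d
def plane(im,u,v,z):
    o,d=ray(im,u,v); return o+d*(z-o[2])/d[2]
E
python3 - <<'E'
from h import *
s=ctrl.state(); print({k:np.round(v,3) for k,v in s.items()})
for n in('scene','side','wrist'):
    im=grab(n,n+'0')
    if n!='wrist': print(n,ray(im,320,240))
E
```

```text
{'time_s': np.float64(0.0), 'qpos': array([ 1.099,  0.481,  1.597, -0.   ,  1.065, -0.047]), 'dq': array([ 0.002,  0.   , -0.   , -0.   ,  0.002,  0.001]), 'effort': array([-3.0000e-03, -9.5066e+01, -4.3018e+01, -1.0000e-03,  1.3000e-02,
       -0.0000e+00]), 'tool_pos': array([0.268, 0.592, 0.231]), 'eef_rot': array([-6.620e-01, -3.071e+00,  2.000e-03]), 'force': array([-0.682, -0.283,  0.557]), 'ft_torque': array([-0.012, -0.006, -0.016]), 'grip_width': np.float64(1.002)}
scene (array([-0.34073356, -0.65062124,  0.78534047]), array([ 0.6476807 ,  0.58198738, -0.49219569]))
side (array([0.62703093, 1.35572591, 0.89934328]), array([-0.0458334 , -0.8192191 , -0.57187853]))
```

View pics/scene0.png

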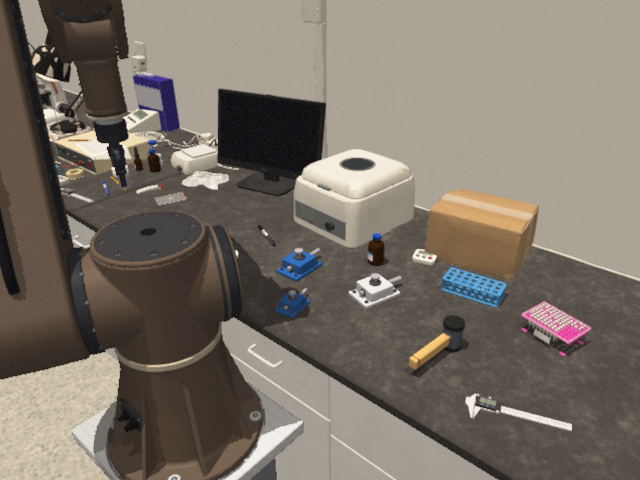

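View pics/side0.png

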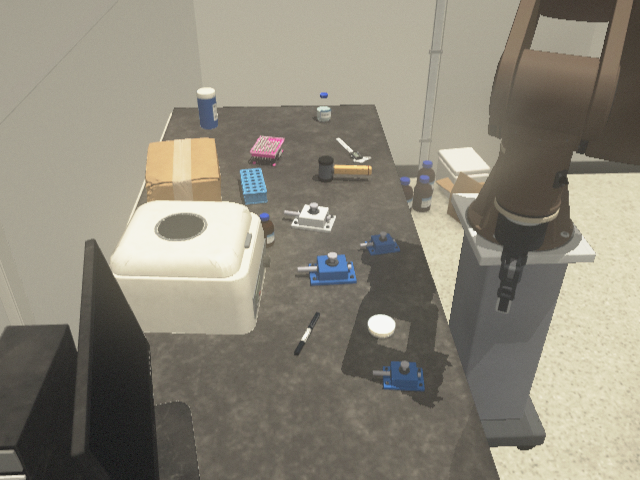

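View pics/wrist0.png

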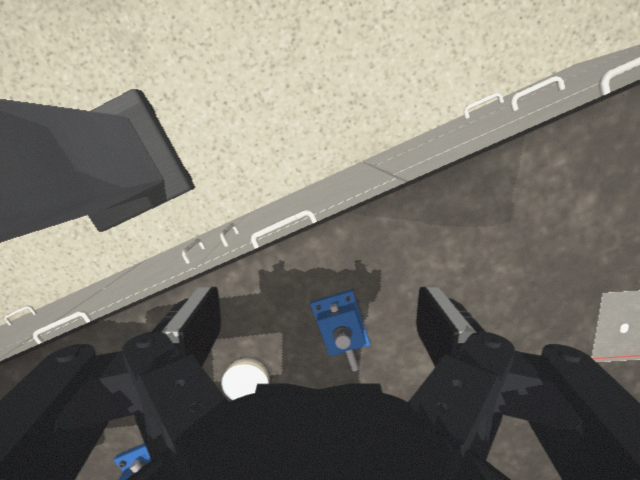

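The side view shows three blue clamps: the largest at (332,268), and smaller ones at (380,244) and (403,376). The aluminium clamp is at (314,216), the mallet at (326,169) with its handle to (371,170), and the bottle at (266,230). In the scene view the large blue clamp is at (299,262), the aluminium one at (375,289), and the mallet at (453,333). I'll zoom in on both views.

Run:
```python
from h import *
a=load('scene0')['color'][225:375,260:480]; b=load('side0')['color'][140:290,255:405]
cv2.imwrite('pics/za.png',cv2.resize(a,None,fx=3.6,fy=3.6,interpolation=2))
cv2.imwrite('pics/zb.png',cv2.resize(b,None,fx=4,fy=4,interpolation=2))
```

```text
(no output)
```

View pics/za.png

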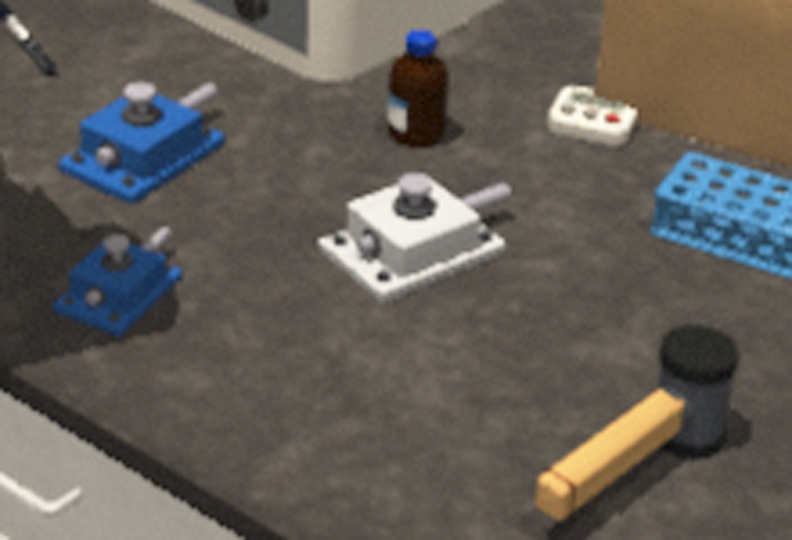

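View pics/zb.png

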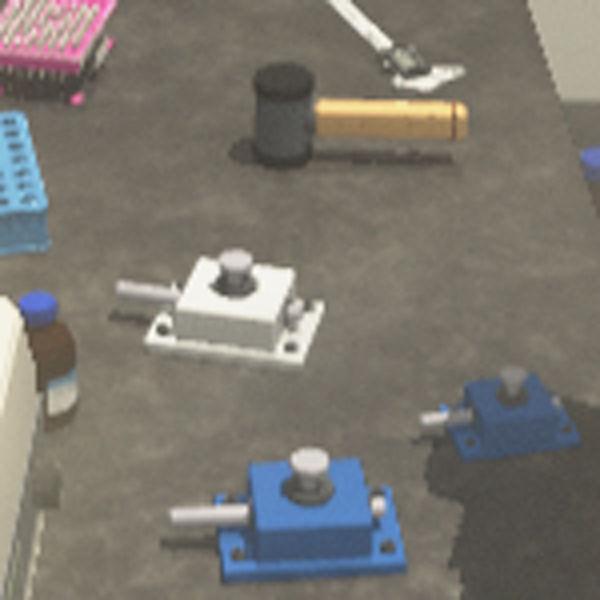

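Run:
```python
from h import *
A=load('scene0');B=load('side0')
def tri(p,q):
    o1,d1=ray(A,*p);o2,d2=ray(B,*q)
    M=np.stack([d1,-d2],1);k=np.linalg.lstsq(M,o2-o1,rcond=None)[0]
    a=o1+k[0]*d1;b=o2+k[1]*d2;return (a+b)/2,np.linalg.norm(a-b)
for n,p,q,z in [('blue',(298.9,250.3),(332.5,254),.0605),('alu',(375.3,275.3),(314,204.2),.0605),('head',(454.2,322.2),(326,159.2),.07),('cap',(377,236),(264.5,216.5),.088)]:
    t,e=tri(p,q);print(n,t.round(3),e.round(4),plane(A,*p,z).round(3),plane(B,*q,z).round(3))
# handle masks
for n,I in(('A',A),('B',B)):
    c=I['color'];h=cv2.cvtColor(c,cv2.COLOR_BGR2HSV)
    m=cv2.inRange(h,(10,90,90),(28,255,255)); 
    r=np.zeros_like(m); (y0,y1,x0,x1)=(325,375,405,460) if n=='A' else (155,190,325,385)
    r[y0:y1,x0:x1]=m[y0:y1,x0:x1]
    ys,xs=np.nonzero(r);print(n,len(xs),xs.min(),xs.max(),ys.min(),ys.max(),cv2.minAreaRect(np.stack([xs,ys],1).astype(np.float32)))
    # centre line: project pixels at z=.035 -> principal axis
    P=np.array([plane(I,x,y,.04)[:2] for x,y in zip(xs,ys)]);mu=P.mean(0);w,v=np.linalg.eigh(np.cov(P.T));print(mu,v[:,1],np.sqrt(w)*np.sqrt(12))
# foot sizes of blue clamps
for I in (A,B):
    h=cv2.cvtColor(I['color'],cv2.COLOR_BGR2HSV);m=cv2.inRange(h,(105,130,40),(122,255,255))
    k,l,s,c=cv2.connectedComponentsWithStats(m)
    for i in range(1,k):
        if s[i,4]>120: print(s[i],c[i].round(),plane(I,*c[i],.02).round(3))
```

```text
blue [0.533 0.213 0.06 ] 0.0008 [0.534 0.212 0.06 ] [0.533 0.214 0.06 ]
alu [ 0.568 -0.018  0.06 ] 0.0022 [ 0.568 -0.018  0.06 ] [ 0.567 -0.015  0.06 ]
head [ 0.52  -0.265  0.067] 0.0017 [ 0.518 -0.266  0.07 ] [ 0.52  -0.258  0.07 ]
cap [0.698 0.074 0.084] 0.0034 [0.694 0.07  0.088] [0.696 0.083 0.088]
A 630 409 449 333 369 ((429.016357421875, 350.5226135253906), (13.880731582641602, 49.40647506713867), 54.090274810791016)
[ 0.43491791 -0.25658511] [-0.99761746  0.06898837] [0.03160099 0.12830647]
B 325 334 371 165 174 ((352.5, 169.5), (9.0, 37.0), 90.0)
[ 0.43977283 -0.24791112] [-0.9975513   0.06993864] [0.05592848 0.1136187 ]
[277 252  45  29 685] [299. 266.] [0.522 0.204 0.02 ]
[275 293  35  25 447] [292. 305.] [0.382 0.093 0.02 ]
[318 256  30  16 290] [332. 265.] [0.532 0.202 0.02 ]
```

```bash
cat >> h.py <<'E'
def plan(target,xdir=None,st=None):
    st=st or ctrl.state(); R=cv2.Rodrigues(np.array(st['eef_rot'],float))[0]; p=np.array(st['tool_pos'])
    print('tool',p.round(4),'R',R.round(4).tolist(),'w',st['grip_width'],'F',np.round(st['force'],1),'t',st['time_s'])
    print('slide',(R.T@(np.array(target)-p)).round(4))
    if xdir is not None:
        for sg in (1,-1):
            d=R.T@(sg*np.array(list(xdir)+[0])); print('spin',np.arctan2(d[1],d[0]).round(4),'sgn',sg)
E
python3 - <<'E'
from h import *
plan([0.40,-0.255,0.231],(0.9976,-0.069)); plan([0.5,0.2,0.231]);print(load('wrist0')['tool_from_camera'])
E
```

```text
tool [0.2677 0.592  0.2308] R [[-0.9111, 0.4121, -0.0004], [0.4121, 0.9111, -0.0008], [0.0, -0.0009, -1.0]] w 1.0013189209842186 F [ 0.4  0.2 -0.7] t 0.15
slide [-4.696e-01 -7.172e-01  5.000e-04]
spin 2.7859 sgn 1
spin -0.3557 sgn -1
tool [0.2677 0.592  0.2308] R [[-0.9111, 0.4121, -0.0004], [0.4121, 0.9111, -0.0008], [0.0, -0.0009, -1.0]] w 1.0013189209842186 F [ 0.4  0.2 -0.7] t 0.15
slide [-3.732e-01 -2.614e-01  1.000e-04]
[[-6.86929922e-04 -9.62811946e-01 -2.70171586e-01  6.74294712e-02]
 [ 9.99999730e-01 -7.32008795e-04  6.60953158e-05  7.64444999e-04]
 [-2.61405336e-04 -2.70171467e-01  9.62812188e-01 -1.41698982e-01]
 [ 0.00000000e+00  0.00000000e+00  0.00000000e+00  1.00000000e+00]]
```

```bash
python3 -m jog '[{"slide":[-0.034,-0.024,0],"spin":-0.04,"gripper":0},{"slide":[-0.068,-0.048,0],"spin":-0.08,"gripper":0},{"slide":[-0.1,-0.07,0],"spin":-0.12,"gripper":0},{"slide":[-0.134,-0.094,0],"spin":-0.16,"gripper":0},{"slide":[-0.168,-0.118,0],"spin":-0.2,"gripper":0},{"slide":[-0.2,-0.14,0],"spin":-0.24,"gripper":0},{"slide":[-0.234,-0.164,0],"spin":-0.28,"gripper":0},{"slide":[-0.268,-0.188,0],"spin":-0.32,"gripper":0},{"slide":[-0.3,-0.21,0],"spin":-0.356,"gripper":0},{"slide":[-0.334,-0.234,0],"spin":-0.356,"gripper":0}]' 110
python3 - <<'E'
from h import *
plan([0.48,-0.03,0.231]);plan([0.46,-0.26,0.231],(.9976,-.069))
E
```

```text
time_s: 0.98
tool_pos: [0.4762, 0.2397, 0.2313]
eef_rot: [-0.104, -3.14, -0.0]
force: [1.9, 0.6, 0.2]
grip_width: 1.001
tool [0.4762 0.2397 0.2313] R [[-0.9978, 0.0661, -0.0], [0.0661, 0.9978, 0.0001], [0.0, 0.0001, -1.0]] w 1.001223100516376 F [1.9 0.6 0.2] t 0.9833
slide [-0.0216 -0.2689  0.0003]
tool [0.4762 0.2397 0.2313] R [[-0.9978, 0.0661, -0.0], [0.0661, 0.9978, 0.0001], [0.0, 0.0001, -1.0]] w 1.001223100516376 F [1.9 0.6 0.2] t 0.9833
slide [-1.680e-02 -4.997e-01  3.000e-04]
spin -3.1386 sgn 1
spin 0.0029 sgn -1
```

```bash
python3 -m jog '[{"slide":[-0.002,-0.04,0],"spin":0,"gripper":0},{"slide":[-0.004,-0.08,0],"spin":0,"gripper":0},{"slide":[-0.006,-0.12,0],"spin":0,"gripper":0},{"slide":[-0.008,-0.16,0],"spin":0,"gripper":0},{"slide":[-0.01,-0.2,0],"spin":0,"gripper":0},{"slide":[-0.012,-0.24,0],"spin":0,"gripper":0},{"slide":[-0.012,-0.28,0],"spin":0,"gripper":0},{"slide":[-0.012,-0.32,0],"spin":0,"gripper":0},{"slide":[-0.012,-0.36,0],"spin":0,"gripper":0},{"slide":[-0.012,-0.4,0],"spin":0,"gripper":0}]'
python3 -m jog '[{"slide":[0,-0.04,0],"spin":0,"gripper":0},{"slide":[0,-0.07,0],"spin":0,"gripper":0},{"slide":[0,-0.09,0],"spin":0,"gripper":0},{"slide":[0,-0.09,0],"spin":0,"gripper":0},{"slide":[0,-0.09,0],"spin":0,"gripper":0},{"slide":[0,-0.09,0],"spin":0,"gripper":0},{"slide":[0,-0.09,0],"spin":0,"gripper":0},{"slide":[0,-0.09,0],"spin":0,"gripper":0},{"slide":[0,-0.09,0],"spin":0,"gripper":0},{"slide":[0,-0.09,0],"spin":0,"gripper":0}]'
python3 - <<'E'
from h import *
grab('wrist','w1'); plan([0.474,-0.26,0.018],(.9976,-.069))
E
```

```text
time_s: 1.82
tool_pos: [0.4595, -0.1604, 0.2314]
eef_rot: [0.108, 3.14, 0.0]
force: [2.1, 0.0, -0.7]
grip_width: 1.0
time_s: 2.65
tool_pos: [0.4542, -0.2477, 0.2314]
eef_rot: [0.106, 3.14, -0.0]
force: [-0.1, 0.6, -0.3]
grip_width: 1.003
tool [ 0.4542 -0.2478  0.2314] R [[-0.9977, 0.0679, 0.0001], [0.0679, 0.9977, -0.0001], [-0.0001, -0.0, -1.0]] w 0.9971304103650488 F [-1.3  0.8  0.5] t 2.7
slide [-0.0206 -0.0108  0.2134]
spin -3.1405 sgn 1
spin 0.0011 sgn -1
```

View pics/w1.png

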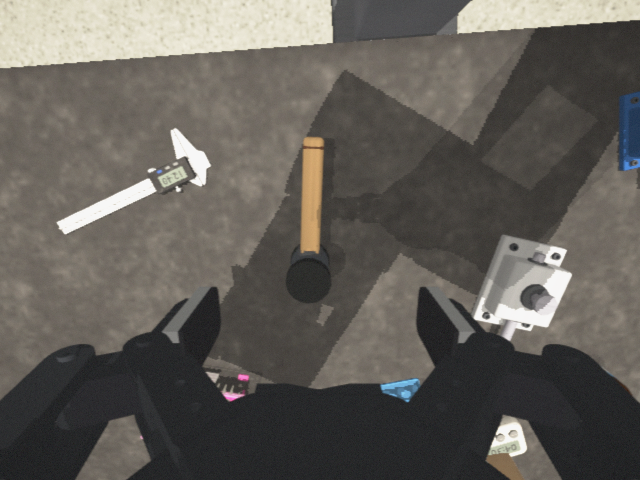

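The wrist view shows the mallet's handle running from (314,140) to (311,250), with the head top at about (308,279). The aluminium pin is near (537,297).

```bash
python3 - <<'E'
from h import *
I=load('w1');c=I['color'];h=cv2.cvtColor(c,cv2.COLOR_BGR2HSV)
m=cv2.inRange(h,(8,80,70),(28,255,255));r=np.zeros_like(m);r[130:255,295:330]=m[130:255,295:330]
ys,xs=np.nonzero(r)
for y in (150,170,190,210,230,245):
    q=xs[ys==y];print(y,q.min(),q.max(),[plane(I,u,y,.047)[:2].round(4) for u in(q.min()-.5,q.max()+.5)])
print('end',ys.min(),plane(I,314,ys.min()-.5,.045),'head end',ys.max(),plane(I,311,ys.max()+.5,.047))
g=cv2.inRange(c,(0,0,0),(38,38,38));r=np.zeros_like(g);r[245:310,275:335]=g[245:310,275:335]
ys2,xs2=np.nonzero(r)
k,l,s,cc=cv2.connectedComponentsWithStats(r);print(s[1:],cc[1:])
print('head',plane(I,308,278,.07))
print('alu',plane(I,537,297,.06))
E
python3 - <<'E'
import cv2
c=cv2.imread('pics/w1.png')[120:320,250:370];cv2.imwrite('pics/w1z.png',cv2.resize(c,None,fx=3,fy=3))
E
```

```text
150 303 323 [array([ 0.3938, -0.2581]), array([ 0.3952, -0.2381])]
170 302 322 [array([ 0.4125, -0.2606]), array([ 0.4139, -0.2403])]
190 302 321 [array([ 0.4319, -0.2622]), array([ 0.4332, -0.2425])]
210 301 320 [array([ 0.4518, -0.2648]), array([ 0.4532, -0.2448])]
230 300 320 [array([ 0.4725, -0.2676]), array([ 0.4739, -0.2462])]
245 300 319 [array([ 0.4884, -0.2689]), array([ 0.4899, -0.2483])]
end 137 [ 0.38223005 -0.24626749  0.045     ] head end 253 [ 0.49849805 -0.25773135  0.047     ]
[[324 249   2   2   2]
 [297 258  22   6  44]
 [292 263   4   4   7]
 [320 262   2   3   4]
 [322 265   6   5  12]
 [328 272   1   1   1]
 [329 274   1   1   1]
 [302 300   1   1   1]] [[324.5        249.5       ]
 [307.88636364 260.36363636]
 [293.57142857 264.71428571]
 [320.25       263.        ]
 [324.5        266.75      ]
 [328.         272.        ]
 [329.         274.        ]
 [302.         300.        ]]
head [ 0.51592868 -0.26152628  0.07      ]
alu [ 0.55764994 -0.02660096  0.06      ]
```

View pics/w1z.png

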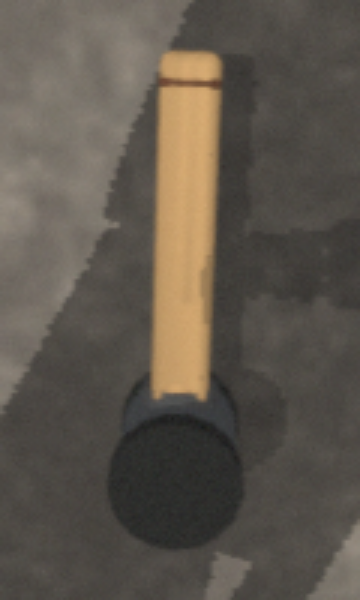

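Run:
```python
from h import *
plan([0.472,-0.257,0.016],(.994,-.110))
```

```text
tool [ 0.4542 -0.2478  0.2314] R [[-0.9977, 0.0679, 0.0001], [0.0679, 0.9977, -0.0001], [-0.0001, -0.0, -1.0]] w 0.9971304103650488 F [-1.3  0.8  0.5] t 2.7
slide [-0.0184 -0.0079  0.2154]
spin -3.0994 sgn 1
spin 0.0422 sgn -1
```

```bash
python3 -m jog '[{"slide":[-0.009,-0.004,0.03],"spin":0.02,"gripper":0},{"slide":[-0.0184,-0.008,0.06],"spin":0.042,"gripper":0},{"slide":[-0.0184,-0.008,0.09],"spin":0.042,"gripper":0},{"slide":[-0.0184,-0.008,0.12],"spin":0.042,"gripper":0},{"slide":[-0.0184,-0.008,0.15],"spin":0.042,"gripper":0},{"slide":[-0.0184,-0.008,0.175],"spin":0.042,"gripper":0},{"slide":[-0.0184,-0.008,0.195],"spin":0.042,"gripper":0},{"slide":[-0.0184,-0.008,0.208],"spin":0.042,"gripper":0},{"slide":[-0.0184,-0.008,0.2154],"spin":0.042,"gripper":0},{"slide":[-0.0184,-0.008,0.2154],"spin":0.042,"gripper":0}]' 110
python3 - <<'E'
from h import *
grab('scene','s2'); plan([0.472,-0.257,0.016],(.994,-.110))
c=load('s2')['color'][230:420,360:560];cv2.imwrite('pics/s2z.png',cv2.resize(c,None,fx=3,fy=3))
E
```

```text
time_s: 3.53
tool_pos: [0.4712, -0.257, 0.0146]
eef_rot: [-0.174, -3.135, -0.002]
force: [-0.4, -0.4, 0.3]
grip_width: 1.002
tool [ 0.4717 -0.2573  0.0156] R [[-0.9939, 0.1103, -0.0008], [0.1103, 0.9939, 0.0005], [0.0009, 0.0004, -1.0]] w 1.0001543000026618 F [0.2 0.6 0.1] t 3.5833
slide [-0.0003  0.0003 -0.0004]
spin 3.1412 sgn 1
spin -0.0004 sgn -1
```

View pics/s2z.png

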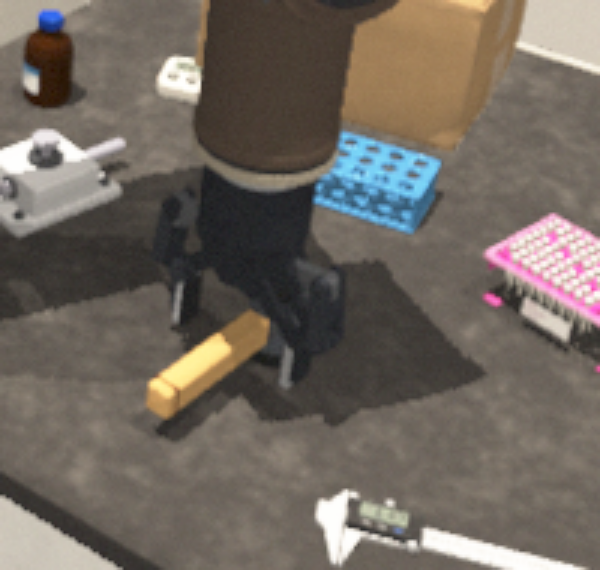

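The fingers straddle the handle, one on each side. I'll close, then lift.

```bash
python3 -m jog '[{"slide":[0,0,0],"spin":0,"gripper":0.4},{"slide":[0,0,0],"spin":0,"gripper":0.6},{"slide":[0,0,0],"spin":0,"gripper":0.8},{"slide":[0,0,0],"spin":0,"gripper":1},{"slide":[0,0,0],"spin":0,"gripper":1},{"slide":[0,0,0],"spin":0,"gripper":1},{"slide":[0,0,0],"spin":0,"gripper":1},{"slide":[0,0,0],"spin":0,"gripper":1},{"slide":[0,0,0],"spin":0,"gripper":1},{"slide":[0,0,0],"spin":0,"gripper":1}]' 110
python3 -m jog '[{"slide":[0,0,0],"spin":0,"gripper":1},{"slide":[0,0,0],"spin":0,"gripper":1},{"slide":[0,0,0],"spin":0,"gripper":1},{"slide":[0,0,-0.01],"spin":0,"gripper":1},{"slide":[0,0,-0.03],"spin":0,"gripper":1},{"slide":[0,0,-0.05],"spin":0,"gripper":1},{"slide":[0,0,-0.07],"spin":0,"gripper":1},{"slide":[0,0,-0.09],"spin":0,"gripper":1},{"slide":[0,0,-0.1],"spin":0,"gripper":1},{"slide":[0,0,-0.1],"spin":0,"gripper":1}]'
python3 - <<'E'
from h import *
grab('wrist','w3');grab('side','d3'); plan([0.474,-0.257,0.016])
c=load('d3')['color'][90:290,250:450];cv2.imwrite('pics/d3z.png',cv2.resize(c,None,fx=3,fy=3))
E
```

```text
time_s: 4.42
tool_pos: [0.4721, -0.2576, 0.0165]
eef_rot: [0.174, 3.136, -0.0]
force: [-1.2, 2.4, 9.9]
grip_width: 0.213
time_s: 5.25
tool_pos: [0.4728, -0.2582, 0.1182]
eef_rot: [0.174, 3.134, -0.003]
force: [-0.1, -0.1, -3.6]
grip_width: 0.216
tool [ 0.4717 -0.2575  0.1158] R [[-0.9939, 0.1106, 0.0002], [0.1106, 0.9939, -0.0001], [-0.0002, -0.0001, -1.0]] w 0.21345886784261664 F [-0.6  0.4 -5.4] t 5.35
slide [-0.0022  0.0007  0.0998]
```

View pics/d3z.png

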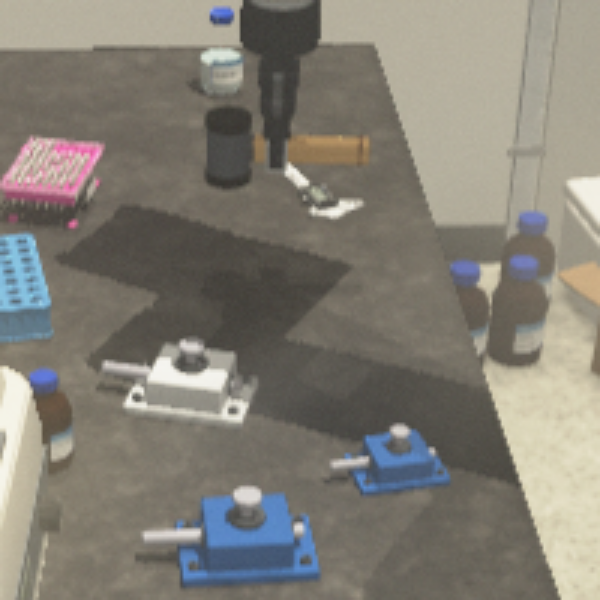

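View pics/w3.png

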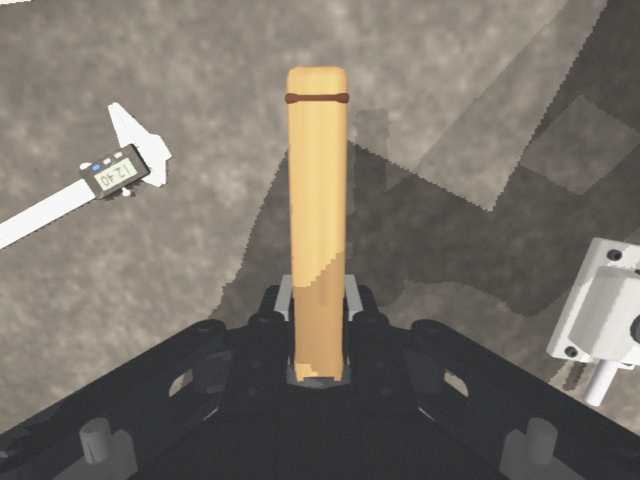

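```bash
python3 -m jog '[{"slide":[0.001,0.01,0],"spin":0,"gripper":1},{"slide":[0.002,0.03,0],"spin":0,"gripper":1},{"slide":[0.005,0.06,0],"spin":0,"gripper":1},{"slide":[0.007,0.09,0],"spin":0,"gripper":1},{"slide":[0.01,0.12,0],"spin":0,"gripper":1},{"slide":[0.012,0.15,0],"spin":0,"gripper":1},{"slide":[0.015,0.18,0],"spin":0,"gripper":1},{"slide":[0.017,0.21,0],"spin":0,"gripper":1},{"slide":[0.02,0.24,0],"spin":0,"gripper":1},{"slide":[0.022,0.27,0],"spin":0,"gripper":1}]'
python3 -m jog '[{"slide":[0.003,0.03,0],"spin":0,"gripper":1},{"slide":[0.005,0.06,0],"spin":0,"gripper":1},{"slide":[0.008,0.09,0],"spin":0,"gripper":1},{"slide":[0.01,0.12,0],"spin":0,"gripper":1},{"slide":[0.013,0.15,0],"spin":0,"gripper":1},{"slide":[0.015,0.18,0],"spin":0,"gripper":1},{"slide":[0.017,0.195,0],"spin":0,"gripper":1},{"slide":[0.017,0.204,0],"spin":0,"gripper":1},{"slide":[0.017,0.204,0],"spin":0,"gripper":1},{"slide":[0.017,0.204,0],"spin":0,"gripper":1}]'
python3 - <<'E'
from h import *
grab('scene','s4');grab('side','d4'); plan([0.4853,0.2183,0.08])
c=load('d4')['color'][190:310,255:405];cv2.imwrite('pics/d4z.png',cv2.resize(c,None,fx=4,fy=4))
c=load('s4')['color'][200:320,240:390];cv2.imwrite('pics/s4z.png',cv2.resize(c,None,fx=4,fy=4))
E
```

```text
time_s: 6.18
tool_pos: [0.4783, 0.0151, 0.1147]
eef_rot: [-0.174, -3.134, -0.0]
force: [1.1, 0.2, -2.6]
grip_width: 0.215
time_s: 7.02
tool_pos: [0.4846, 0.2177, 0.115]
eef_rot: [-0.172, -3.135, 0.001]
force: [-0.0, -0.4, -4.4]
grip_width: 0.219
tool [0.485  0.2169 0.1154] R [[-0.9938, 0.1111, -0.0012], [0.1111, 0.9938, -0.0006], [0.0011, -0.0007, -1.0]] w 0.21719609353247502 F [-0.7 -0.2 -4.3] t 7.1167
slide [-0.0002  0.0014  0.0354]
```

View pics/d4z.png

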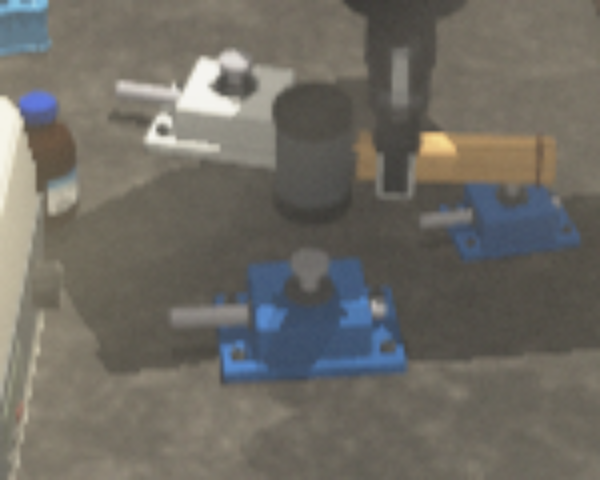

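View pics/s4z.png

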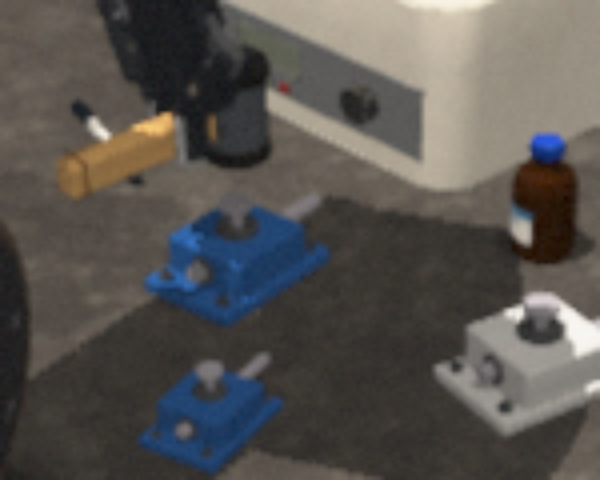

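Run:
```python
from h import *
A=load('scene0');B=load('side0')
print(plane(B,333.2,241.4,.0995),plane(A,300,238,.0995))
```

```text
[0.53240938 0.21709802 0.0995    ] [0.5352978  0.20824775 0.0995    ]
```

The head is centred over the blue pin to within about 5 mm in both views. I'll press down slowly.

```bash
python3 -m jog '[{"slide":[0,0.001,0.01],"spin":0,"gripper":1},{"slide":[0,0.001,0.02],"spin":0,"gripper":1},{"slide":[0,0.001,0.03],"spin":0,"gripper":1},{"slide":[0,0.001,0.036],"spin":0,"gripper":1},{"slide":[0,0.001,0.04],"spin":0,"gripper":1},{"slide":[0,0.001,0.043],"spin":0,"gripper":1},{"slide":[0,0.001,0.046],"spin":0,"gripper":1},{"slide":[0,0.001,0.048],"spin":0,"gripper":1},{"slide":[0,0.001,0.049],"spin":0,"gripper":1},{"slide":[0,0.001,0.049],"spin":0,"gripper":1}]' 120
python3 - <<'E'
from h import *
plan([0.4853,0.2183,0.0635]);grab('side','d5')
c=load('d5')['color'][190:310,255:405];cv2.imwrite('pics/d5z.png',cv2.resize(c,None,fx=4,fy=4))
E
```

```text
time_s: 7.95
tool_pos: [0.4857, 0.2189, 0.0669]
eef_rot: [0.174, 3.137, 0.0]
force: [0.2, 0.2, -3.8]
grip_width: 0.216
tool [0.4857 0.2189 0.0669] R [[-0.9939, 0.1106, 0.0003], [0.1106, 0.9939, 0.0001], [-0.0002, 0.0002, -1.0]] w 0.2164019423406715 F [ 0.2  0.2 -3.8] t 7.95
slide [ 0.0003 -0.0007  0.0034]
```

View pics/d5z.png

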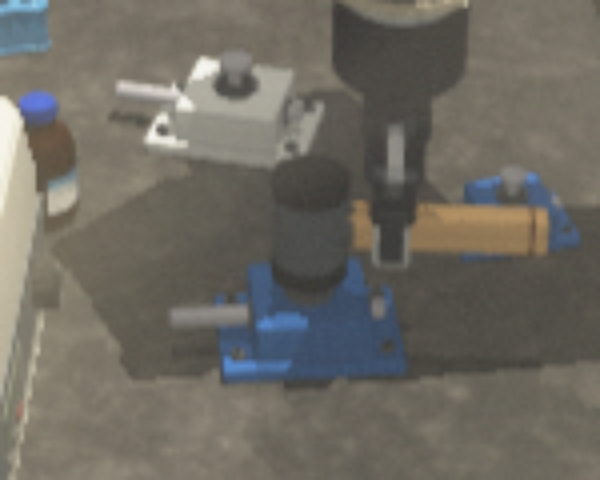

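```bash
python3 -m jog '[{"slide":[0,0,0.001],"spin":0,"gripper":1},{"slide":[0,0,0.002],"spin":0,"gripper":1},{"slide":[0,0,0.003],"spin":0,"gripper":1},{"slide":[0,0,0.0035],"spin":0,"gripper":1},{"slide":[0,0,0.004],"spin":0,"gripper":1},{"slide":[0,0,0.0045],"spin":0,"gripper":1},{"slide":[0,0,0.005],"spin":0,"gripper":1},{"slide":[0,0,0.005],"spin":0,"gripper":1},{"slide":[0,0,0.005],"spin":0,"gripper":1},{"slide":[0,0,0.005],"spin":0,"gripper":1}]'
python3 - <<'E'
from h import *
plan([0.4853,0.2183,0.0635]);print(ctrl.state()['ft_torque'])
E
```

```text
time_s: 8.83
tool_pos: [0.4856, 0.2192, 0.0635]
eef_rot: [0.174, 3.136, 0.001]
force: [-14.3, -1.1, 38.3]
grip_width: 0.217
tool [0.4856 0.2192 0.0635] R [[-0.9939, 0.1104, 0.001], [0.1104, 0.9939, 0.0006], [-0.0009, 0.0007, -1.0]] w 0.21666608603928386 F [-14.3  -1.1  38.3] t 8.8333
slide [ 0.0002 -0.001   0.    ]
[-0.17369369  1.04228804 -0.07618474]
```

The force climbed to 38 N with the mallet's underside at about 48 mm, which is where the pin should seat. I'll lift and check.

```bash
python3 -m jog '[{"slide":[0,0,-0.003],"spin":0,"gripper":1},{"slide":[0,0,-0.01],"spin":0,"gripper":1},{"slide":[0,0,-0.02],"spin":0,"gripper":1},{"slide":[0,0,-0.035],"spin":0,"gripper":1},{"slide":[0,0,-0.05],"spin":0,"gripper":1},{"slide":[0,0,-0.06],"spin":0,"gripper":1},{"slide":[0,0,-0.06],"spin":0,"gripper":1},{"slide":[0,0,-0.06],"spin":0,"gripper":1},{"slide":[0,0,-0.06],"spin":0,"gripper":1},{"slide":[0,0,-0.06],"spin":0,"gripper":1}]'
python3 - <<'E'
from h import *
plan([0.4717,-0.2575,0.12]);grab('side','d6');grab('scene','s6');grab('wrist','w6')
c=load('d6')['color'][190:310,255:405];cv2.imwrite('pics/d6z.png',cv2.resize(c,None,fx=4,fy=4))
c=load('s6')['color'][200:320,240:390];cv2.imwrite('pics/s6z.png',cv2.resize(c,None,fx=4,fy=4))
E
```

```text
time_s: 9.67
tool_pos: [0.4851, 0.2187, 0.1212]
eef_rot: [-0.174, -3.136, 0.001]
force: [-0.1, -0.0, -4.5]
grip_width: 0.217
tool [0.4851 0.2187 0.1212] R [[-0.9939, 0.1106, -0.0012], [0.1106, 0.9939, -0.0005], [0.0011, -0.0006, -1.0]] w 0.21706875308730425 F [-0.1 -0.  -4.5] t 9.6667
slide [-0.0393 -0.4747  0.0014]
```

View pics/d6z.png

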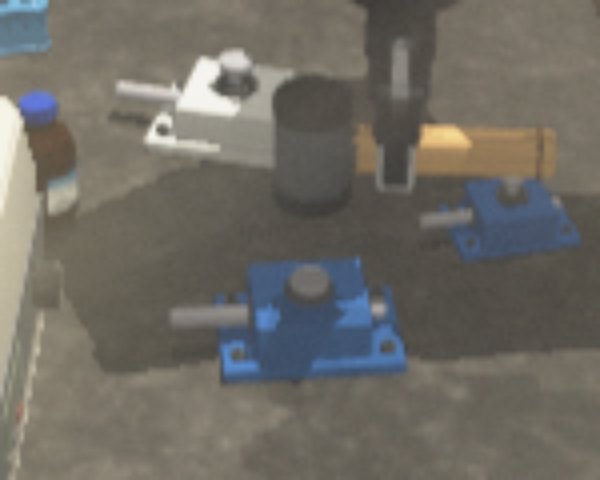

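View pics/s6z.png

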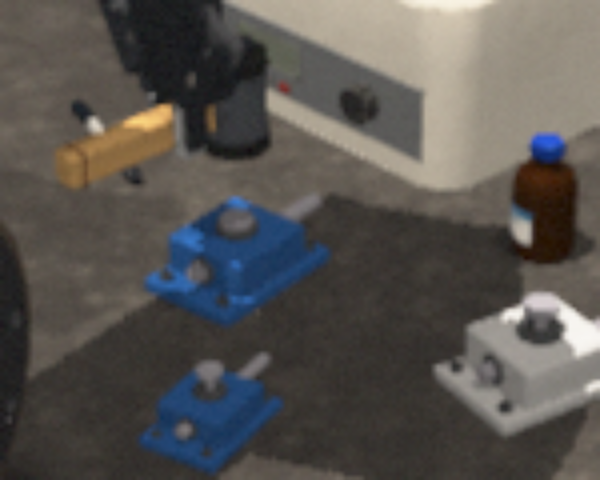

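View pics/w6.png

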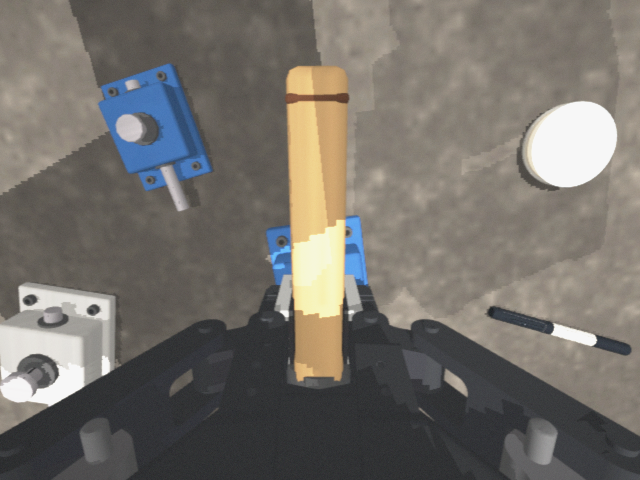

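The pin head now sits on the collar in both views: side (332,260), scene (299,254). The handle looks the same in the grip as before (its end is at row 67 in both wrist pictures). I'll carry the mallet back.

```bash
python3 - <<'E'
from h import *
A=load('scene0');B=load('side0')
o1,d1=ray(A,299.2,253.7);o2,d2=ray(B,332.5,259.7);k=np.linalg.lstsq(np.stack([d1,-d2],1),o2-o1,rcond=None)[0];print(o1+k[0]*d1,o2+k[1]*d2)
E
python3 -m jog '[{"slide":[-0.001,-0.01,0],"spin":0,"gripper":1},{"slide":[-0.002,-0.03,0],"spin":0,"gripper":1},{"slide":[-0.005,-0.06,0],"spin":0,"gripper":1},{"slide":[-0.007,-0.09,0],"spin":0,"gripper":1},{"slide":[-0.01,-0.12,0],"spin":0,"gripper":1},{"slide":[-0.012,-0.15,0],"spin":0,"gripper":1},{"slide":[-0.015,-0.18,0],"spin":0,"gripper":1},{"slide":[-0.017,-0.21,0],"spin":0,"gripper":1},{"slide":[-0.02,-0.24,0],"spin":0,"gripper":1},{"slide":[-0.022,-0.27,0],"spin":0,"gripper":1}]'
python3 -m jog '[{"slide":[-0.003,-0.03,0],"spin":0,"gripper":1},{"slide":[-0.005,-0.06,0],"spin":0,"gripper":1},{"slide":[-0.008,-0.09,0],"spin":0,"gripper":1},{"slide":[-0.01,-0.12,0],"spin":0,"gripper":1},{"slide":[-0.013,-0.15,0],"spin":0,"gripper":1},{"slide":[-0.015,-0.18,0],"spin":0,"gripper":1},{"slide":[-0.017,-0.195,0.01],"spin":0,"gripper":1},{"slide":[-0.017,-0.204,0.02],"spin":0,"gripper":1},{"slide":[-0.017,-0.204,0.03],"spin":0,"gripper":1},{"slide":[-0.017,-0.204,0.03],"spin":0,"gripper":1}]'
python3 - <<'E'
from h import *
plan([0.4717,-0.2575,0.0165])
E
```

```text
[0.53648135 0.21461749 0.04758059] [0.53313298 0.21635218 0.04563373]
time_s: 10.65
tool_pos: [0.4771, -0.0538, 0.1218]
eef_rot: [-0.174, -3.137, 0.0]
force: [0.5, -0.1, -4.5]
grip_width: 0.21
time_s: 11.48
tool_pos: [0.4702, -0.2555, 0.0895]
eef_rot: [-0.175, -3.133, -0.003]
force: [-1.1, 0.6, -4.0]
grip_width: 0.217
tool [ 0.4702 -0.2555  0.0895] R [[-0.9938, 0.1114, -0.0033], [0.1114, 0.9938, 0.0022], [0.0036, 0.0018, -1.0]] w 0.21684989473630423 F [-1.1  0.6 -4. ] t 11.4833
slide [-0.0019 -0.0019  0.073 ]
```

```bash
python3 -m jog '[{"slide":[0,0,0.02],"spin":0,"gripper":1},{"slide":[0,0,0.04],"spin":0,"gripper":1},{"slide":[0,0,0.055],"spin":0,"gripper":1},{"slide":[0,0,0.063],"spin":0,"gripper":1},{"slide":[0,0,0.068],"spin":0,"gripper":1},{"slide":[0,0,0.071],"spin":0,"gripper":1},{"slide":[0,0,0.073],"spin":0,"gripper":1},{"slide":[0,0,0.0745],"spin":0,"gripper":1},{"slide":[0,0,0.0745],"spin":0,"gripper":1},{"slide":[0,0,0.0745],"spin":0,"gripper":1}]'
python3 - <<'E'
from h import *
plan([0.4717,-0.2575,0.0155])
E
```

```text
time_s: 12.32
tool_pos: [0.4722, -0.2567, 0.0179]
eef_rot: [0.174, 3.136, -0.001]
force: [-0.2, 0.6, -3.3]
grip_width: 0.214
tool [ 0.4722 -0.2567  0.0179] R [[-0.9939, 0.1106, 0.0006], [0.1106, 0.9939, -0.0004], [-0.0006, -0.0003, -1.0]] w 0.2138546564314939 F [-0.2  0.6 -3.3] t 12.3167
slide [ 0.0004 -0.0009  0.0024]
```

```bash
python3 -m jog '[{"slide":[0,0,0.0005],"spin":0,"gripper":1},{"slide":[0,0,0.001],"spin":0,"gripper":1},{"slide":[0,0,0.0012],"spin":0,"gripper":1},{"slide":[0,0,0.0014],"spin":0,"gripper":1},{"slide":[0,0,0.0014],"spin":0,"gripper":1},{"slide":[0,0,0.0014],"spin":0,"gripper":1},{"slide":[0,0,0.0014],"spin":0,"gripper":1},{"slide":[0,0,0.0014],"spin":0,"gripper":1},{"slide":[0,0,0.0014],"spin":0,"gripper":1},{"slide":[0,0,0.0014],"spin":0,"gripper":1}]'
```

```text
time_s: 13.15
tool_pos: [0.472, -0.2567, 0.0166]
eef_rot: [0.174, 3.136, -0.0]
force: [-3.9, 1.3, 8.9]
grip_width: 0.217
```

The mallet is touching the bench (about 12 N change in force). I'll open and retreat upward.

```bash
python3 -m jog '[{"slide":[0,0,0],"spin":0,"gripper":0.75},{"slide":[0,0,0],"spin":0,"gripper":0.7},{"slide":[0,0,0],"spin":0,"gripper":0.6},{"slide":[0,0,0],"spin":0,"gripper":0.5},{"slide":[0,0,0],"spin":0,"gripper":0.3},{"slide":[0,0,0],"spin":0,"gripper":0},{"slide":[0,0,0],"spin":0,"gripper":0},{"slide":[0,0,0],"spin":0,"gripper":0},{"slide":[0,0,0],"spin":0,"gripper":0},{"slide":[0,0,0],"spin":0,"gripper":0}]' 60
python3 -m jog '[{"slide":[0,0,-0.005],"spin":0,"gripper":0},{"slide":[0,0,-0.015],"spin":0,"gripper":0},{"slide":[0,0,-0.03],"spin":0,"gripper":0},{"slide":[0,0,-0.05],"spin":0,"gripper":0},{"slide":[0,0,-0.08],"spin":0,"gripper":0},{"slide":[0,0,-0.11],"spin":0,"gripper":0},{"slide":[0,0,-0.14],"spin":0,"gripper":0},{"slide":[0,0,-0.17],"spin":0,"gripper":0},{"slide":[0,0,-0.2],"spin":0,"gripper":0},{"slide":[0,0,-0.2],"spin":0,"gripper":0}]'
python3 - <<'E'
from h import *
grab('side','d7');grab('scene','s7')
c=load('d7')['color'][130:290,250:410];cv2.imwrite('pics/d7z.png',cv2.resize(c,None,fx=3.5,fy=3.5))
c=load('s7')['color'][225:375,260:480];cv2.imwrite('pics/s7z.png',cv2.resize(c,None,fx=3.6,fy=3.6))
E
```

```text
time_s: 13.98
tool_pos: [0.4719, -0.2566, 0.016]
eef_rot: [0.174, 3.137, -0.0]
force: [0.2, 0.0, 0.0]
grip_width: 1.004
time_s: 14.82
tool_pos: [0.4742, -0.2579, 0.2224]
eef_rot: [0.174, 3.129, -0.006]
force: [2.1, -1.0, 0.2]
grip_width: 0.998
```

View pics/d7z.png

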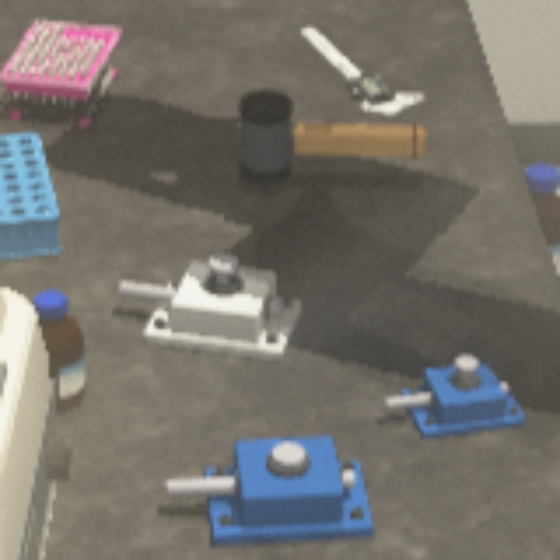

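View pics/s7z.png

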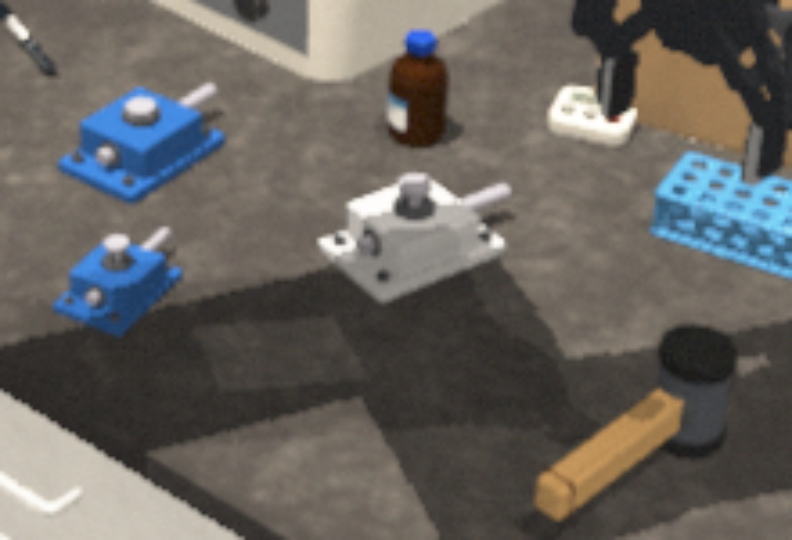

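The mallet is upright and released where it started. The blue pin is seated, the aluminium pin is proud, and the bottle hasn't moved. I'll hand in.

Run:
```python
from h import *
s=ctrl.state();print(s['time_s'],s['force'],np.abs(s['dq']).max())
print(ctrl.hand_in())
```

```text
14.9167 [-0.25726347  0.46134603 -0.40273209] 0.03944853288395636
the job is handed in; nothing more can be done
None
```

I drove the pin of the largest blue clamp home with the mallet, stood the mallet back where it started, and handed the job in at 14.9 s; no verdict was reported.

- **Blue pin:** I pressed the mallet's head down slowly until it met a hard stop at about 38 N, with its underside near 48 mm. Measured from two camera views afterwards, the pin top is at 46 to 48 mm, and the pin head sits on the collar in the pictures. The two views' sight lines missed each other by about 4 mm, which is more than the 2 mm calibration; I put that down to reading pixels by eye.
- **Mallet:** it stands upright on its round face, released, at its starting place. The gripper is open about 20 cm above it and touching nothing, with tool force near zero.
- **Aluminium pin and bottle:** the last pictures show the aluminium pin still standing proud and the bottle where it was. I judged both by eye and did not measure them again.

No other check failed or disagreed.

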